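Hold a cleaned bush over the tray with tongs

ROBOT

A 6-joint arm with a two-finger parallel gripper is mounted at the origin on a cart in front of the work surface, level with it; the furniture and walls round the work are solid. World frame = base frame: x ahead of the robot, y to its left, z up, the work surface at z = 0. Lengths are in m, angles in rad, forces in N, time in s.
With the tool pointing down it reaches from about 0.25 to 0.725 m from the base axis. Payload 4 kg.
Tool frame: the origin (TCP) lies where the fingers leave the gripper's body, on its centre line; the fingertips stand 73 mm ahead of it and the grasp point (between the pads) lies 54 mm ahead of it (ctrl.finger_overhang is the distance from the TCP to the fingertips, in m); z points along the fingers, y is the line along which they close (so a half turn about z gives the same grasp; the last joint's range is limited). The gripper opens to 85 mm and grips with 20 to 120 N. Pads are 22 mm wide; open, the fingers measure 114 mm over their backs; the gripper's body (76 mm by 85 mm) begins 54 mm behind the grasp point. The pads swing forward as they close: fully open they stand 13 mm farther back than shut.
Start: joints at [-1.125, 0.241, 0.005, 1.335, 0, 1.571], TCP at [0.216, -0.451, 0.304] pointing down, gripper open.
Joint ranges: [-2.72, 2.72], [-1.05, 1.87], [-1.09, 1.28], [-1.99, 2.15], [-1.42, 1.44], [-3.14, 3.14]. Speed limits (rad/s): [2.79, 2.79, 3.14, 3.14, 3.14, 3.14].

INTERFACE

Orientations are given as a unit quaternion [w, x, y, z].
In Python, from rig import ctrl gives the robot as it stands.
- The arm moves only by the shell command python3 -m inch 'ROWS' [FORCE]. ROWS is JSON, one flat list of numbers, 7 for each row, row after row: the shift along the world's x, y, z in units of 0.25 m (1.0 is 0.25 m), then the turn, a rotation vector about the world's x, y, z in units of pi/2 rad (1.0 is pi/2 rad), then the finger opening in mm, from 0 to 85.4. In form: [dx, dy, dz, ax, ay, az, hand, dx, dy, dz, ax, ay, az, hand, ...]. A call has 1 to 12 rows; each row is the pose to reach, as a shift and turn from the pose commanded when the call began; what a row does not reach only later rows make up. A row lasts 1/8 s, in which the tool goes at most 62.5 mm and 10.7 degrees, less where a joint would pass 70% of its speed; a pose out of reach is approached as far as the arm can. A call with a number of a shift or a turn outside -1 to 1 is refused whole. A call with a gripper value outside its range is refused whole. The fingers move at their own pace and stop on an object; FORCE is the grip in N (left out, the last holds). Time passes only in rows, so rows that repeat a pose let the fingers close. It gives the time, the measured TCP pose, the force, the opening and the grip force at its end, in the units of the state.
- ctrl.get_obs(): the state, without advancing time (a new reading comes with each control period).
- ctrl.capture(name): name is "scene" or "side" or "wrist"; returns a dict with "image" (400x640x3 uint8, red, green, blue), "fovy" (degrees; the focal length in pixels is half the picture's height over the tangent of half this angle, whatever the lens; pixels are square), "cx", "cy" (the principal point, pixels), "rvec" (rotation vector, rad) and "tvec" (3), from world to camera coordinates, as OpenCV has them. Camera axes: x right, y down, z forward; pixel columns grow to the right and rows downward; lengths in m; the calibration is good to about 2 mm. A picture is of the moment at which its call begins. There is no depth.
- ctrl.sign_off(): hands the job in; it is judged then, once.
Trained networks look in the newest picture that a camera, given by its name, has taken for a name from the list of things; names that differ only in an ending like _2 or _b are one class to them, and where a whole thing is asked for, a point or a joint stands for the part that bears it (a point fixed in the world has none). Each returns a list of dicts, best first, with "conf" (0 to 1); they miss things now and then, are a little off and sometimes report something else, mostly with a low value. They report only what shows in the picture. A call takes as long as a camera call.
- ctrl.spot_in(camera, name): "rect" ([centre column, centre row, width, height] in pixels, round what is visible of it).
- ctrl.silhouettes(camera, name): "mask" (400x640 bool, what is visible of it) and "rect" ([centre column, centre row, width, height] in pixels, round what is visible of it).
The state is a dict: "clock": time; "joints": joint angles; "dq": joint speeds; "joint_torque": joint torques, N m; "tool_pos": TCP position; "tcp_rot": TCP orientation; "force": force on the tool from outside, world axes, zero at the start; "ft_torque": the same for the moment, N m; "finger_gap": finger opening in m; "grasp_force": force on a finger pad.
Only numpy, scipy, OpenCV 4.12 (cv2) and the standard library are available. Lean on these libraries where they do the work, as an engineer would, in place of code of your own. Each camera call takes 0.05 s, during which the arm holds its last target. There are 200 camera calls.

TASK

The brass bush on the cork mat has been cleaned for fitting, so the gripper must not touch it. Take the tongs from their stand by the red plates, close their jaws on the bush, lift it, and carry it over the middle of the round steel tray. Finish while holding it there in the squeezed tongs: still, upright and at least 5 cm above the tray's rim, with everything else left where it is.

Things in the scene. Friction and masses are not known exactly. Their poses are not given: they have to be found in the camera images.
- tong_stand: Fixed grey steel stand, origin under its centre. Base 100 (x) x 70 (y) x 6 mm; posts at x = -35 and +35 mm, each 8 (x) x 26 (y) mm, 136 mm high, with a notch on top (floor at 126 mm). The tongs' cross bar lies in the notches along the stand's x; lift the tongs straight up. Free space beside them along y.
- tongs: Loose spring tongs, 110 g, hanging jaws down in the stand; origin at the cross bar's middle (130 mm up), z up, x along the bar, y the closing direction. Bar 96 x 8 x 8 mm, dark hub 24 x 26 x 12 mm (top 6 mm above origin). Two arms at +y and -y, each with a red grip plate 22 mm wide, 14 to 54 mm below the origin, and a black V-shaped rubber jaw 20 mm tall, 27 mm wide at its lower end.
- tongs_grip (a point): Point between the red plates, 30 mm below the tongs' origin, 100 mm above the bench in the stand: squeeze here along the tongs' y. Across the outer faces here the plates measure about 52 mm when open and 41 mm (faces then upright and parallel) when the jaws are closed on the bush.
- tongs_jaws (a point): Point midway between the jaws, 80 mm below tongs_grip: the bush's axis goes here. Jaws reach from 10 mm above to 10 mm below it when closed on the bush (3.5 mm higher when open). Open, the gap between the jaw edges is about 64 mm; each mm of squeeze across the plates narrows it by about 3.7 mm.
- tongs_left (a joint): Angle of the +y arm (rad): 0 open, about 0.18 with the jaws on the bush, stop at 0.25. A spring pushes open: at tongs_grip 4 N on each plate at first, 10 N when closed on the bush; the jaws press with about a quarter of the squeeze beyond that, so carry the bush with 30 to 50 N.
- tongs_right (a joint): Angle of the -y arm (rad); always equal to tongs_left.
- bush: Flanged brass bush, 120 g or so, standing on the cork mat with its flange down; origin at the centre of its underside, z up. Flange 46 mm across and 5 mm high, above it a plain sleeve 34 mm across up to 30 mm height. Grip the sleeve with the jaws about 8 to 28 mm above the underside.
- cork_mat: Fixed round cork mat, 90 mm across, 4 mm thick; origin at the centre of its underside.
- tray: Loose round steel parts tray with a few screws in it, 120 mm across, rim 28 mm high; origin at the centre of its underside. Must not be moved.
- nut: Loose steel nut, 22 mm across, 10 mm high, lying flat; origin under its centre. Leave alone.
- bolt: Loose steel hex bolt standing on its head, 22 mm across, 58 mm high; origin under its centre. Leave alone.
- tape_roll: Loose roll of black tape lying flat, 58 mm across, 19 mm high; origin under its centre. Leave alone.
- carton_parts: Large fixed open cardboard carton to the right of the work, an obstacle: in its frame it covers x -102 to +198 mm and y -163 to +197 mm, walls 214 mm high, with flaps folded outward at the top. Keep the gripper clear of it.

How it is judged:
On the way, in this order (a step that is already met when the one before it is completed fails the run):
1. the tongs are taken up out of the stand by the fingers (height (world z) of tongs above 0.142 m and contact force between tongs and tong_stand below 0.1 N and contact force between the fingers and tongs above 0.5 N), for 0.1 s.
2. the bush is gripped in the tongs and lifted off the mat (contact force between bush and tongs above 0.5 N and height (world z) of bush above 0.02 m and value of joint tongs_left above 0.1 rad and contact force between bush and cork_mat below 0.1 N), for 0.2 s.
At the end, for the whole second after the job is handed in: The fingers squeeze the tongs (over 2 N), whose jaws alone hold the bush: underside over 70 mm above the bench, axis within 35 mm of the tray's centre, tilt under 0.3 rad, at rest (under 0.02 m/s), underside within 40 mm of the point between the jaws; the tongs are clear of the stand (height (world z) of bush above 0.07 m and horizontal distance between bush and tray below 0.035 m and angle between bush's own z axis and vertical below 0.3 rad and linear speed of bush below 0.02 m/s and contact force between bush and tongs above 0.5 N and contact force between the fingers and tongs above 2 N and value of joint tongs_left above 0.1 rad and distance between bush and tongs_jaws below 0.04 m and contact force between bush and the fingers below 0.1 N and contact force between bush and tray below 0.1 N and contact force between tongs and tong_stand below 0.1 N); the arm keeps its last pose, push and grip.
It fails at once if the gripper or arm touches the bush (contact force between any of the fingers, the arm and bush above 0.3 N).
It fails at once if the tray or a bystander is moved by more than 20 mm (distance of any of tray, nut, bolt, tape_roll from where it was at the start of the episode above 0.02 m).
It also fails if it takes over 42 s, if anything falls off the work surface, if the arm or the gripper's body presses on something with over 40 N, if the wrist force passes 120 N, or if a joint passes its speed limit or range.

## Working session

There is one attempt and no reset: what is moved stays moved. The work goes in short steps, Python scripts to look and compute and a shell command to move; the robot and the scene stay as the last step left them, time stands still between calls to the robot, and variables do not carry over. Pictures are saved under pics/ and viewed, at most 10 in all, crops included, and the job is handed in when it is done.

```bash
mkdir -p pics; ls
cat > h.py <<'E'
import numpy as np, cv2
from rig import ctrl
def cam(n):
    c=ctrl.capture(n); f=200/np.tan(np.radians(c['fovy'])/2)
    K=np.array([[f,0,c['cx']],[0,f,c['cy']],[0,0,1]]); R=cv2.Rodrigues(np.array(c['rvec'],float))[0]
    return c['image'],K,R,np.array(c['tvec'],float)
def onplane(uv,z,K,R,t):
    d=R.T@np.linalg.inv(K)@np.array([uv[0],uv[1],1.]); o=-R.T@t
    return o+d*(z-o[2])/d[2]
def proj(P,K,R,t):
    p=(K@(R@np.atleast_2d(P).T+t[:,None])).T
    return p[:,:2]/p[:,2:]
E
python3 - <<'E'
from h import *
o=ctrl.get_obs(); print({k:np.round(v,3) for k,v in o.items()})
ims=[]
for n in("scene","side","wrist"):
    im,K,R,t=cam(n); cv2.imwrite(f'pics/{n}0.png',im[...,::-1]); print(n,'cam pos',np.round(-R.T@t,3),'fwd',np.round(R[2],2), K[0,0])
    for k in("tong_stand","tongs","tongs_grip","bush","cork_mat","tray","nut","bolt","tape_roll","carton_parts"):
        r=ctrl.silhouettes(n,k)
        for q in r[:2]:
            if q['conf']<.3: continue
            u=q['rect']; print(' ',k,round(q['conf'],2),np.round(u,1),'z0 centre',np.round(onplane(u[:2],0.0,K,R,t),3))
E
```

```text
pics
{'clock': np.float64(0.0), 'joints': array([-1.125,  0.241,  0.004,  1.335,  0.   ,  1.571]), 'dq': array([ 0.001,  0.001, -0.001, -0.001,  0.001,  0.001]), 'joint_torque': array([-0.0000e+00, -3.7232e+01,  2.5241e+01,  1.7000e-02, -0.0000e+00,
       -0.0000e+00]), 'tool_pos': array([ 0.215, -0.451,  0.303]), 'tcp_rot': array([-0.001,  0.975,  0.221, -0.   ]), 'force': array([0.701, 0.021, 0.029]), 'ft_torque': array([-0.069,  0.026,  0.016]), 'grasp_force': np.float64(0.0), 'finger_gap': np.float64(0.085)}
scene cam pos [1.055 0.457 0.972] fwd [-0.49 -0.38 -0.78] 484.98395417533965
  tong_stand 0.64 [323.1 280.8  32.8  54.5] z0 centre [0.613 0.15  0.   ]
  tongs 0.85 [318.6 280.5  28.2  56.7] z0 centre [0.619 0.142 0.   ]
  tongs_grip 0.87 [320.4 281.4  31.5  56.6] z0 centre [0.618 0.146 0.   ]
  bush 0.58 [393.5 264.1  18.7  21.6] z0 centre [0.479 0.253 0.   ]
  bush 0.56 [328.8 292.2  14.6  36. ] z0 centre [0.629 0.177 0.   ]
  cork_mat 0.75 [393.4 272.1  48.5  33.7] z0 centre [ 0.497  0.264 -0.   ]
  cork_mat 0.73 [321.2 281.6  29.3  56.6] z0 centre [0.618 0.148 0.   ]
  tr
[... 370 characters left out ...]
54 0.492 1.022] fwd [-0.33 -0.41 -0.85] 393.731759639921
  tong_stand 0.82 [293.9 269.   44.8  51. ] z0 centre [0.648 0.151 0.   ]
  tongs 0.71 [289.8 266.2  30.   41.4] z0 centre [0.652 0.137 0.   ]
  tongs_grip 0.58 [291.2 267.8  33.4  36.1] z0 centre [0.652 0.143 0.   ]
  bush 0.59 [360.1 263.1  13.1  17.5] z0 centre [0.492 0.247 0.   ]
  cork_mat 0.91 [362.6 264.7  37.9  36.8] z0 centre [0.49  0.255 0.   ]
  nut 0.43 [290.5 265.7  33.3  40.8] z0 centre [0.65  0.137 0.   ]
  bolt 0.57 [299.1 219.2   8.2  13.6] z0 centre [0.545 0.034 0.   ]
  tape_roll 0.69 [341.5 308.6  22.4  24.1] z0 centre [0.613 0.313 0.   ]
wrist cam pos [ 0.287 -0.416  0.374] fwd [-0.28 -0.13 -0.95] 316.5826657141034
```

Run:
```python
import cv2
a=cv2.imread('pics/scene0.png');b=cv2.imread('pics/side0.png')
cv2.imwrite('pics/a.png',cv2.resize(a[160:350,250:460],None,fx=3,fy=3,interpolation=2))
cv2.imwrite('pics/b.png',cv2.resize(b[170:340,240:420],None,fx=3.5,fy=3.5,interpolation=2)[:600])
```

```text
(no output)
```

View pics/scene0.png

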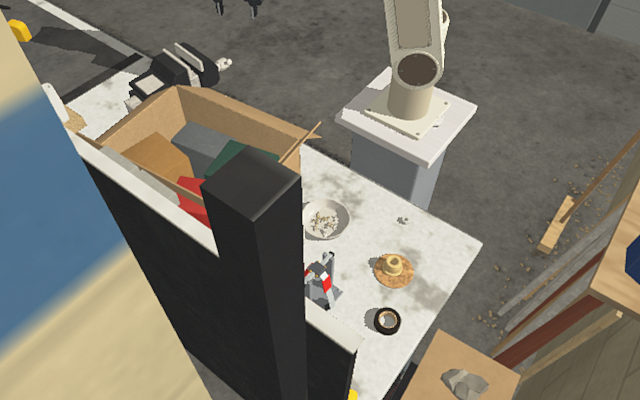

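View pics/a.png

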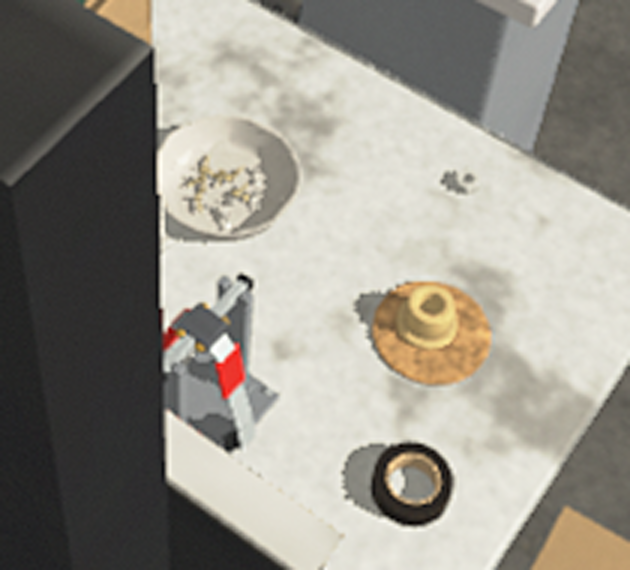

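View pics/b.png

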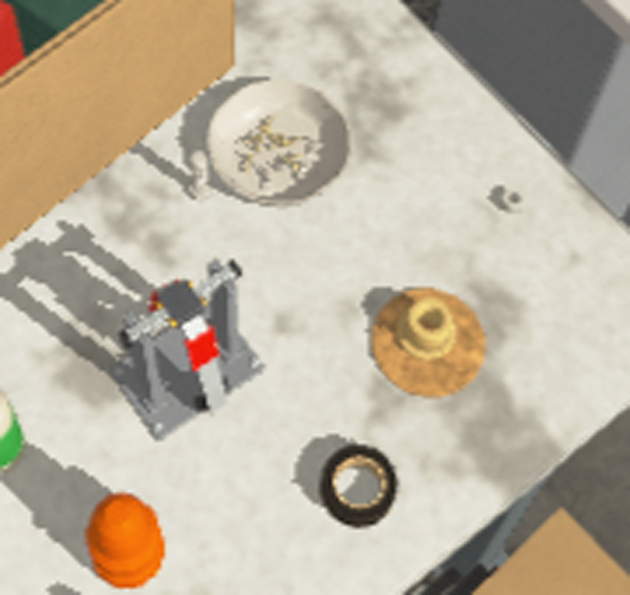

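Scene view: pillar hides part of the tongs; tray ≈(325,218), bush/mat ≈(394,268). Side view shows all: stand bar ends ≈(307,247)/(277,265), tray ≈(319,211), mat ≈(362,267), bolt ≈(297,220) just left of the tray.

Run:
```python
from h import *
C={n:cam(n) for n in("scene","side")}
def P(n,u,z): return onplane(u,z,*C[n][1:])
s=lambda x,y:(240+x/3.5,170+y/3.5)
c=lambda x,y:(250+x/3,160+y/3)
A=P('side',s(235,268),.13);B=P('side',s(128,333),.13); print('bar',A,B,np.linalg.norm(A-B),(A+B)/2,'yaw',np.arctan2(*(A-B)[[1,0]]))
p=[P('side',s(*q),.006) for q in((160,438),(265,365),(120,375))]; print('base',p,np.linalg.norm(p[0]-p[1]))
print('hub side',P('side',s(182,300),.136),'scene',P('scene',c(209,327),.136),'grip plate r side',P('side',s(202,350),.095),'scene',P('scene',c(230,372),.095))
print('bar end scene',P('scene',c(245,280),.13))
for n,k,m in(('side','cork_mat',(428,342)),('scene','cork_mat',(431,333)),):
    f=s if n=='side' else c; print(k,n,P(n,f(*m),.004), 'sil',P(n,ctrl.silhouettes(n,k)[0]['rect'][:2],.004))
print('bush top side',P('side',s(432,318),.034),'scene',P('scene',c(432,303),.034))
print('tray rim side',P('side',s(278,142),.026),'scene',P('scene',c(228,178),.026))
print('bolt',P('side',s(197,190),0),'orange foot',P('side',s(125,580),0),'top if .1',P('side',s(125,500),.1),'tape',P('side',s(358,490),.01),'carton edge top',P('side',s(235,0),.214),'bottom',P('side',s(5,250),0),P('side',s(233,68),0))
```

```text
bar [0.61400975 0.16626984 0.13      ] [0.70171135 0.16096297 0.13      ] 0.08786201346248408 [0.65786055 0.1636164  0.13      ] yaw 3.0811558380223003
base [array([0.70885942, 0.19837565, 0.006     ]), array([0.61112851, 0.2003546 , 0.006     ]), array([0.70489147, 0.13947094, 0.006     ])] 0.09775094608233376
hub side [0.65928808 0.16569711 0.136     ] scene [0.65826807 0.17186266 0.136     ] grip plate r side [0.66122049 0.19012049 0.095     ] scene [0.6579827  0.19010697 0.095     ]
bar end scene [0.61130789 0.16715443 0.13      ]
cork_mat side [0.49740279 0.26184321 0.004     ] sil [0.49673147 0.25610427 0.004     ]
cork_mat scene [0.49679418 0.26363434 0.004     ] sil [0.49850389 0.26610362 0.004     ]
bush top side [0.49264966 0.25574951 0.034     ] scene [0.49168734 0.25671234 0.034     ]
tray rim side [0.4891553  0.05837368 0.026     ] scene [0.48715894 0.06381617 0.026     ]
bolt [0.56185874 0.04281428 0.        ] orange foot [0.78759992 0.26617289 0.        ] top if .1 [0.76499726 0.24586998 0.1       ] tape [0.61613192 0.31911878 0.01      ] carton edge top [0.51091697 0.02897074 0.214     ] bottom [ 0.71852494 -0.00654021  0.        ] [ 0.46546133 -0.0360554   0.        ]
```

View pics/side0.png

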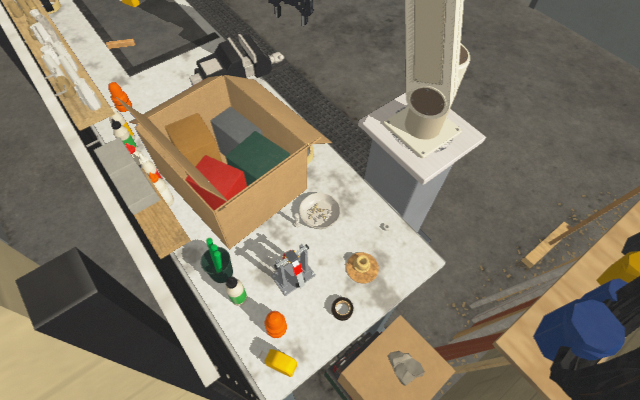

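```bash
python3 -m inch '[0,0,0.2,0,0,0,85, 0,0,0.4,0,0,-0.1,85, 0.2,0.3,0.4,0,0,-0.2,85, 0.4,0.6,0.4,0,0,-0.284,85, 0.6,0.8,0.4,0,0,-0.284,85, 0.7,1,0.4,0,0,-0.284,85,0.7,1,0.4,0,0,-0.284,85]' 40
```

```text
clock: 2.72
tool_pos: [0.3915, -0.1993, 0.4041]
tcp_rot: [0.0, 1.0, 0.0, 0.0]
force: [1.7, -0.9, 0.5]
finger_gap: 0.085
grasp_force: 0.0
```

Side view: carton right of the tray, bottles left/behind the stand at (217,258) and (236,290), shelf farther back; path at z≈0.4 is clear.

```bash
python3 -m inch '[0.2,0.25,0,0,0,0,85, 0.4,0.5,0,0,0,0,85, 0.6,0.75,0,0,0,0,85, 0.7,1,0,0,0,0,85, 0.7,1,0,0,0,0,85]'; python3 -m inch '[0.1,0.25,0,0,0,0,85, 0.2,0.46,0,0,0,0,85, 0.3,0.46,0,0,0,0,85, 0.37,0.46,-0.2,0,0,0,85, 0.37,0.46,-0.2,0,0,0,85, 0.37,0.46,-0.2,0,0,0,85]'
python3 - <<'E'
from h import *
C=cam('wrist'); im=C[0]; K,R,t=C[1:]; cv2.imwrite('pics/w1.png',im[...,::-1])
print(-R.T@t,R[2])
for k in('tongs','tong_stand'):
  for q in ctrl.silhouettes('wrist',k)[:2]: print(k,q['conf'],q['rect'],onplane(q['rect'][:2],.13,K,R,t))
for P in([.659,.166,.136],[.611,.166,.134],[.707,.166,.134]): print(proj(np.array(P),K,R,t))
s=cam('side'); 
for u in((241,300),(222,272)): print(onplane(u,0,*s[1:]))
E
```

```text
clock: 3.35
tool_pos: [0.5673, 0.0278, 0.4038]
tcp_rot: [-0.01, 1.0, 0.021, -0.0]
force: [0.4, -0.4, 0.6]
finger_gap: 0.085
grasp_force: 0.0
clock: 4.1
tool_pos: [0.6641, 0.093, 0.3532]
tcp_rot: [-0.027, 0.998, 0.061, -0.004]
force: [0.3, 0.5, 1.3]
finger_gap: 0.0848
grasp_force: 0.0
[0.74332568 0.09936393 0.42316228] [-0.31932529  0.01468185 -0.94753143]
tongs 0.97 [275.6, 183.3, 74.6, 94.6] [0.66297523 0.14861268 0.13      ]
tong_stand 0.55 [276.9, 172.4, 73.1, 112.0] [0.67376775 0.14820367 0.13      ]
[[255.94491445 186.46478627]]
[[253.70040593 232.00268917]]
[[259.51685329 134.94341938]]
[0.80872211 0.13652206 0.        ]
[0.80895581 0.03959586 0.        ]
```

View pics/w1.png

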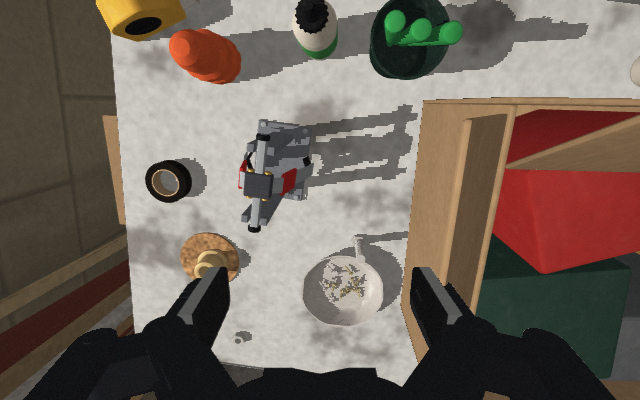

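Wrist view: bar runs from (254,229) to (264,137), hub (259,186), consistent with tongs at (0.659, 0.1635), yaw ≈ -0.04; the bottles at the top are ≥0.12 m beyond.

```bash
python3 -m inch '[0,0,-0.2,0,0,0,85, 0,0,-0.4,0,0,0,85, 0,0,-0.4,0,0,0,85,0,0,-0.4,0,0,0,85]'
python3 - <<'E'
from h import *
from scipy.spatial.transform import Rotation as T
o=ctrl.get_obs(); print(o['tool_pos'],o['tcp_rot'],o['joints'])
r=T.from_quat(np.roll(o['tcp_rot'],-1)); d=T.from_euler('z',-0.04)*T.from_euler('x',np.pi)
print('turn',(d*r.inv()).as_rotvec()/(np.pi/2),'shift',(np.array([.659,.1635,.25])-o['tool_pos'])/.25)
E
```

```text
clock: 4.8
tool_pos: [0.6658, 0.0927, 0.2571]
tcp_rot: [-0.027, 0.998, 0.06, -0.0]
force: [0.6, -0.4, 0.3]
finger_gap: 0.0852
grasp_force: 0.0
[0.66582912 0.09273285 0.25705311] [-2.72413803e-02  9.97806887e-01  6.03260091e-02 -3.08549412e-04] [0.11969705 0.61274748 0.45072212 1.40615449 0.05443021 3.14059073]
turn [-0.0347274   0.00030123 -0.10232414] shift [-0.02731646  0.28306859 -0.02821244]
```

Joint 6 hit its limit; I'll use the half-turned grasp instead.

```bash
python3 -m inch '[0,0.14,0,0,0,0.11,85, -0.02,0.28,0,0,0,0.22,85, -0.02,0.28,0,0,0,0.33,85, -0.02,0.28,0,0,0,0.44,85, -0.02,0.28,0,0,0,0.55,85, -0.02,0.28,0,0,0,0.66,85, -0.02,0.28,0,0,0,0.77,85,-0.02,0.28,0,0,0,0.88,85,-0.02,0.28,0,0,0,0.95,85,-0.02,0.28,0,0,0,0.95,85]'
cat > err.py <<'E'
import sys
from h import *
from scipy.spatial.transform import Rotation as T
x,y,z,yaw=map(float,sys.argv[1:])
o=ctrl.get_obs(); print(o['tool_pos'],o['joints'])
r=T.from_quat(np.roll(o['tcp_rot'],-1)); d=T.from_euler('z',yaw)*T.from_euler('x',np.pi)
print('turn',((d*r.inv()).as_rotvec()/(np.pi/2)).round(3),'shift',((np.array([x,y,z])-o['tool_pos'])/.25).round(3))
E
python3 err.py .659 .1635 .25 3.1016
```

```text
clock: 6.05
tool_pos: [0.6613, 0.1632, 0.2578]
tcp_rot: [-0.016, 0.692, 0.721, -0.017]
force: [0.2, -1.4, 1.3]
finger_gap: 0.0849
grasp_force: 0.0
[0.66130858 0.16318263 0.25784275] [0.23888833 0.67155788 0.55618452 1.50210804 0.00895596 1.76836759]
turn [ 0.024 -0.023  0.948] shift [-0.009  0.001 -0.031]
```

```bash
python3 -m inch '[-0.01,0,0,0.003,-0.003,0.11,85, -0.01,0,0,0.006,-0.006,0.22,85, -0.01,0,0,0.009,-0.009,0.33,85, -0.01,0,0,0.012,-0.012,0.44,85, -0.01,0,0,0.014,-0.014,0.55,85, -0.01,0,0,0.017,-0.017,0.66,85, -0.01,0,0,0.02,-0.02,0.77,85, -0.01,0,0,0.022,-0.022,0.88,85, -0.01,0,0,0.024,-0.023,0.948,85, -0.01,0,0,0.024,-0.023,0.948,85]'
python3 err.py .659 .1635 .154 3.1016
python3 - <<'E'
from h import *
C=cam('wrist'); im=C[0]; K,R,t=C[1:]; cv2.imwrite('pics/w2.png',im[...,::-1])
for q in ctrl.silhouettes('wrist','tongs')[:1]: print(q['conf'],q['rect'])
for P in([.659,.1635,.136],[.611,.1655,.134],[.707,.1615,.134]): print(proj(np.array(P),K,R,t))
E
```

```text
clock: 7.3
tool_pos: [0.6581, 0.1628, 0.2561]
tcp_rot: [0.002, 0.021, 1.0, -0.003]
force: [0.1, 1.0, -0.2]
finger_gap: 0.0849
grasp_force: 0.0
[0.65807241 0.16280422 0.25609119] [ 0.24480632  0.62603166  0.47220454  1.41436693 -0.00669505  0.28681463]
turn [0.004 0.003 0.001] shift [ 0.004  0.003 -0.408]
0.71 [326.6, 231.8, 93.5, 136.7]
[[320.32346567 234.74145022]]
[[320.41317337 160.72378281]]
[[320.25377234 296.50862789]]
```

View pics/w2.png

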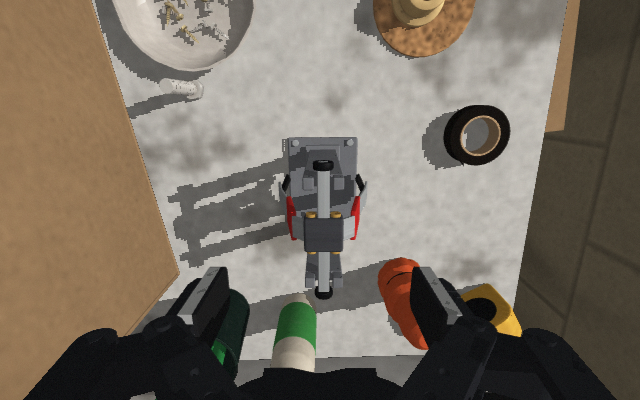

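Wrist view: bar ends (323,165)/(323,292), hub (323,234), ~3 px right of prediction → tongs y≈0.165; yaw agrees. Descend and grip lightly.

```bash
python3 -m inch '[0.004,0.009,-0.1,0.004,0.003,0,85, 0.004,0.009,-0.2,0.004,0.003,0,85, 0.004,0.009,-0.3,0.004,0.003,0,85, 0.004,0.009,-0.36,0.004,0.003,0,85, 0.004,0.009,-0.408,0.004,0.003,0,85, 0.004,0.009,-0.408,0.004,0.003,0,75, 0.004,0.009,-0.408,0.004,0.003,0,60, 0.004,0.009,-0.408,0.004,0.003,0,50, 0.004,0.009,-0.408,0.004,0.003,0,49,0.004,0.009,-0.408,0.004,0.003,0,49,0.004,0.009,-0.408,0.004,0.003,0,49]' 30; python3 err.py .659 .165 .154 3.1016
```

```text
clock: 8.78
tool_pos: [0.6589, 0.1651, 0.1529]
tcp_rot: [-0.001, 0.02, 1.0, -0.0]
force: [0.6, -0.5, 4.1]
finger_gap: 0.049
grasp_force: 3.8
[0.65886427 0.16509609 0.15286385] [2.45389659e-01 6.87596544e-01 3.10331827e-01 1.19556706e+00
 3.87663476e-04 2.84521786e-01]
turn [ 0.    -0.001 -0.001] shift [ 0.001 -0.     0.005]
```

```bash
python3 -m inch '[0,0,0,0,0,0,47.5, 0,0,0.04,0,0,0,47.5, 0,0,0.08,0,0,0,47.5, 0,0,0.14,0,0,0,47.5, 0,0,0.2,0,0,0,47.5, 0,0,0.3,0,0,0,47.5, 0,0,0.4,0,0,0,47.5, 0,0,0.5,0,0,0,47.5, 0,0,0.54,0,0,0,47.5, 0,0,0.54,0,0,0,47.5]'
python3 - <<'E'
from h import *
for n in('side','scene'):
    C=cam(n); cv2.imwrite(f'pics/{n}3.png',C[0][...,::-1])
E
python3 err.py .492 .256 .27 3.1016
```

```text
clock: 10.02
tool_pos: [0.6586, 0.165, 0.2879]
tcp_rot: [-0.001, 0.02, 1.0, -0.0]
force: [0.1, -0.1, -1.1]
finger_gap: 0.0476
grasp_force: 4.9
[0.65792408 0.16486848 0.28576388] [2.45382444e-01 6.26832588e-01 5.49759368e-01 1.49958498e+00
 4.41831932e-04 2.84518023e-01]
turn [ 0.001 -0.004 -0.001] shift [-0.664  0.365 -0.063]
```

```bash
python3 -m inch '[-0.1,0.06,0,0,0,0,47.5, -0.25,0.14,0,0,0,0,47.5, -0.4,0.22,0,0,0,0,47.5, -0.55,0.3,0,0,0,0,47.5, -0.62,0.34,-0.05,0,0,0,47.5, -0.664,0.365,-0.1,0,0,0,47.5, -0.664,0.365,-0.15,0,0,0,47.5, -0.664,0.365,-0.15,0,0,0,47.5]'; python3 err.py .492 .256 .27 3.1016
python3 - <<'E'
from h import *
ims=[]
o=ctrl.get_obs()['tool_pos']
for n in('side','scene','wrist'):
    C=cam(n); im=C[0][...,::-1].copy(); cv2.imwrite(f'pics/{n}4.png',im)
    for p in ([o[0],o[1],o[2]-.054+.03],[o[0],o[1],o[2]-.134],[.492,.256,.034],[.492,.256,.004],[.4965,.2625,.004]): 
        q=proj(np.array(p),*C[1:])[0]; print(n,p,q.round(1))
    if n!='wrist':
        a=proj(np.array([.492,.256,.1]),*C[1:])[0].astype(int); ims.append(cv2.resize(im[a[1]-65:a[1]+65,a[0]-60:a[0]+60],None,fx=3,fy=3,interpolation=2)); print('crop origin',a-[60,65])
    for k in('bush','cork_mat'):
        for q in ctrl.silhouettes(n,k)[:1]: print(n,k,q['conf'],q['rect'])
cv2.imwrite('pics/m4.png',np.hstack(ims))
E
```

```text
clock: 11.12
tool_pos: [0.4918, 0.2556, 0.2474]
tcp_rot: [-0.004, 0.02, 1.0, -0.001]
force: [-0.3, -0.3, -0.4]
finger_gap: 0.0475
grasp_force: 4.9
[0.49179755 0.2555827  0.24744515] [4.78815726e-01 3.81598356e-01 5.28869331e-02 1.24957282e+00
 1.10467554e-03 5.18121468e-01]
turn [ 0.002 -0.005 -0.   ] shift [0.001 0.002 0.09 ]
side [np.float64(0.4917975498827222), np.float64(0.2555827018846539), np.float64(0.22344515228488018)] [373.5 228.5]
side [np.float64(0.4917975498827222), np.float64(0.2555827018846539), np.float64(0.11344515228488017)] [367.4 248.4]
side [0.492, 0.256, 0.034] [363.7 260.8]
side [0.492, 0.256, 0.004] [362.4 265. ]
side [0.4965, 0.2625, 0.004] [362.7 267.7]
crop origin [306 185]
side bush 0.74 [361.5, 264.0, 13.4, 20.3]
side cork_mat 0.75 [361.9, 268.4, 38.5, 30.9]
scene [np.float64(0.4917975498827222), np.float64(0.2555827018846539), np.float64(0.22344515228488018)] [406.5 209.7]
scene [np.float64(0.4917975498827222), np.float64(0.2555827018846539), np.float64(0.11344515228488017)] [398.5 241.1]
scene [0.492, 0.256, 0.034] [393.7 260.9]
scene [0.492, 0.256, 0.004] [391.9 267.8]
scene [0.4965, 0.2625, 0.004] [393.3 270.6]
crop origin [337 179]
scene cork_mat 0.75 [394.9, 272.6, 46.1, 35.7]
wrist [np.float64(0.4917975498827222), np.float64(0.2555827018846539), np.float64(0.22344515228488018)] [316.2 330.9]
wrist [np.float64(0.4917975498827222), np.float64(0.2555827018846539), np.float64(0.11344515228488017)] [317.5 224.3]
wrist [0.492, 0.256, 0.034] [318.3 194.2]
wrist [0.492, 0.256, 0.004] [318.4 186.4]
wrist [0.4965, 0.2625, 0.004] [324.9 190.4]
wrist bush 0.9 [318.2, 189.2, 44.2, 45.5]
wrist cork_mat 0.88 [324.0, 185.2, 84.4, 81.2]
```

View pics/m4.png

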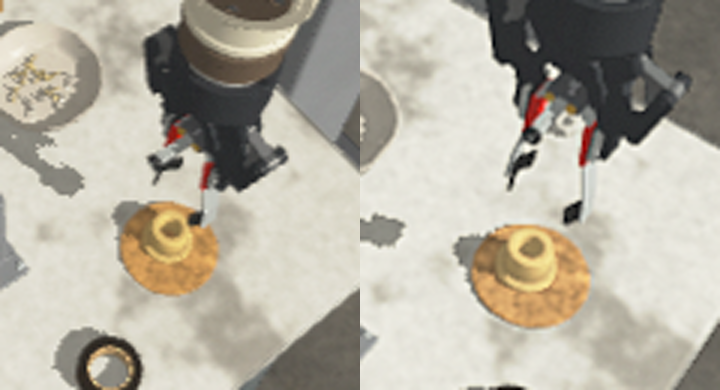

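Jaw midpoint in both views (side ≈(366,249), scene ≈(399,243)) matches prediction within ~1.5 px (perhaps 4 mm low); bush at wrist (318,189) confirms (0.492,0.256). Descend with a slight height margin.

```bash
python3 -m inch '[0,0,-0.08,0.002,-0.005,0,47.5, 0,0.001,-0.16,0.002,-0.005,0,47.5, 0,0.001,-0.22,0.002,-0.005,0,47.5, 0,0.001,-0.27,0.002,-0.005,0,47.5, 0,0.001,-0.31,0.002,-0.005,0,47.5, 0,0.001,-0.35,0.002,-0.005,0,47.5, 0,0.001,-0.35,0.002,-0.005,0,47.5]'; python3 err.py .492 .256 .16 3.1016
python3 - <<'E'
from h import *
ims=[]
o=ctrl.get_obs()['tool_pos']
for n in('side','scene'):
    C=cam(n); im=C[0][...,::-1].copy()
    a=proj(np.array([.492,.256,.05]),*C[1:])[0].astype(int); ims.append(cv2.resize(im[a[1]-40:a[1]+30,a[0]-35:a[0]+35],None,fx=5,fy=5,interpolation=2))
cv2.imwrite('pics/m5.png',np.hstack(ims))
E
```

```text
clock: 12.45
tool_pos: [0.4919, 0.2562, 0.161]
tcp_rot: [0.001, 0.02, 1.0, 0.001]
force: [0.6, 0.2, -1.5]
finger_gap: 0.0475
grasp_force: 4.9
[0.49185272 0.25624257 0.16098495] [ 4.80056369e-01  4.45910818e-01 -8.85348835e-02  1.03348237e+00
  5.51124684e-04  5.19130239e-01]
turn [-0.001  0.001 -0.001] shift [ 0.001 -0.001 -0.004]
```

View pics/m5.png

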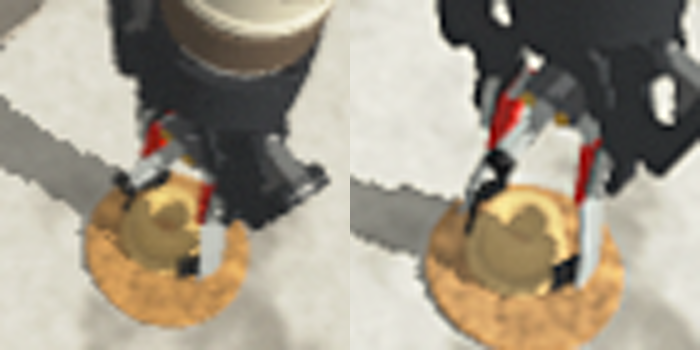

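Both crops show the jaws straddling the bush sleeve, without contact. Close.

```bash
python3 -m inch '[0,0,0,0,0,0,45, 0,0,0,0,0,0,43, 0,0,0,0,0,0,41.5, 0,0,0,0,0,0,40, 0,0,0,0,0,0,38, 0,0,0,0,0,0,34,0,0,0,0,0,0,34,0,0,0,0,0,0,34]' 40;  python3 err.py .492 .256 .161 3.1016
```

```text
clock: 13.55
tool_pos: [0.4923, 0.2565, 0.162]
tcp_rot: [0.002, 0.02, 1.0, 0.001]
force: [-0.3, -0.5, 2.3]
finger_gap: 0.0401
grasp_force: 41.0
[0.49232022 0.25648834 0.16203781] [ 4.80044248e-01  4.44686331e-01 -8.74426013e-02  1.03390901e+00
  5.89283350e-04  5.19129107e-01]
turn [-0.002  0.003 -0.001] shift [-0.001 -0.002 -0.004]
```

```bash
python3 -m inch '[0,0,0.02,0,0,0,34, 0,0,0.05,0,0,0,34, 0,0,0.09,0,0,0,34, 0,0,0.14,0,0,0,34, 0,0,0.2,0,0,0,34, 0,0,0.26,0,0,0,34, 0,0,0.32,0,0,0,34, 0,0,0.38,0,0,0,34, 0,0,0.44,0,0,0,34, 0,0,0.48,0,0,0,34, 0,0,0.48,0,0,0,34]'; python3 err.py .488 .072 .29 3.1016
python3 - <<'E'
from h import *
ims=[]
o=ctrl.get_obs()['tool_pos']
for n in('side','scene'):
    C=cam(n); im=C[0][...,::-1].copy()
    a=proj(np.array([o[0],o[1],o[2]-.1]),*C[1:])[0].astype(int); ims.append(cv2.resize(im[a[1]-40:a[1]+40,a[0]-40:a[0]+40],None,fx=4.9,fy=4.9,interpolation=2))
cv2.imwrite('pics/m6.png',np.hstack(ims))
E
```

```text
clock: 14.92
tool_pos: [0.4927, 0.2566, 0.2828]
tcp_rot: [0.003, 0.02, 1.0, 0.002]
force: [-0.3, -0.0, -2.9]
finger_gap: 0.0399
grasp_force: 40.7
[0.49267894 0.25664087 0.28281673] [4.80022397e-01 3.55991454e-01 1.08933105e-01 1.31736503e+00
 5.10327519e-04 5.19145716e-01]
turn [-0.002  0.003 -0.001] shift [-0.019 -0.739  0.029]
```

View pics/m6.png

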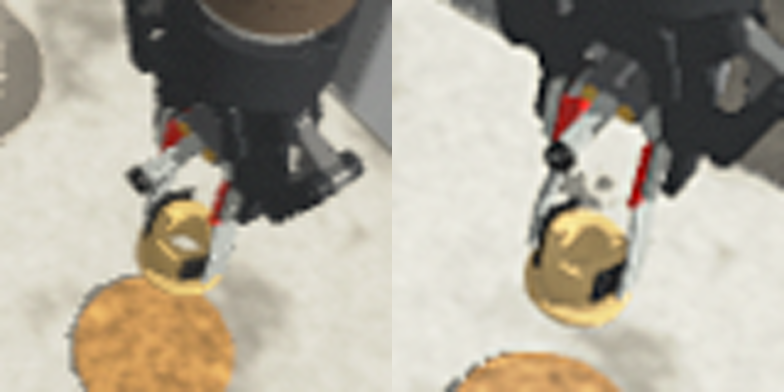

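The bush is lifted; the bar's +x end (scene crop (560,155)) looks low, suggesting a tongs tilt about y. I'll quantify it.

Run:
```python
from h import *
o=ctrl.get_obs()['tool_pos']; g=np.array([o[0],o[1],o[2]-.054])
obs={'scene':((34.3,31.6),(47.6,14.3)),'side':((28.2,36.7),(41.4,26.5))}
for n in obs:
    C=cam(n); a=proj(np.array([o[0],o[1],o[2]-.1]),*C[1:])[0].astype(int)-40
    for th in(0,.1,.2,.3,.4,.5):
        c,s=np.cos(th),np.sin(th); Ry=np.array([[c,0,s],[0,1,0],[-s,0,c]])
        P=np.array([[.048,-.002,.03],[0,0,.036],[0,0,-.08],[0,0,-.098]])
        print(n,th,(proj(g+P@Ry.T,*C[1:])-a).round(1).tolist())
    print('obs',obs[n]); r=ctrl.silhouettes(n,'bush')[:1]
    for q in r: print('bush',q['conf'],np.array(q['rect'])-[*a,0,0], cv2.minAreaRect(np.argwhere(q['mask'])[:,::-1].astype(np.float32)))
```

```text
scene 0 [[32.3, 32.7], [47.1, 15.0], [38.1, 50.3], [36.9, 55.2]]
scene 0.1 [[31.1, 35.3], [46.1, 16.3], [40.1, 47.6], [39.3, 52.0]]
scene 0.2 [[30.1, 37.7], [45.1, 17.6], [42.2, 44.8], [41.8, 48.6]]
scene 0.3 [[29.2, 40.0], [44.0, 19.1], [44.3, 41.9], [44.3, 45.0]]
scene 0.4 [[28.5, 42.2], [43.0, 20.6], [46.3, 38.8], [46.8, 41.2]]
scene 0.5 [[27.9, 44.2], [42.0, 22.2], [48.4, 35.6], [49.2, 37.4]]
obs ((34.3, 31.6), (47.6, 14.3))
bush 0.85 [38.1 54.1 19.5 25.3] ((400.0, 237.0), (24.0, 20.0), 90.0)
side 0 [[27.7, 37.0], [45.2, 24.5], [38.3, 47.0], [37.3, 50.1]]
side 0.1 [[26.5, 38.7], [44.0, 25.4], [40.7, 45.1], [40.3, 47.8]]
side 0.2 [[25.5, 40.3], [42.7, 26.4], [43.2, 43.2], [43.3, 45.4]]
side 0.3 [[24.6, 41.8], [41.5, 27.5], [45.7, 41.1], [46.3, 42.9]]
side 0.4 [[23.9, 43.2], [40.3, 28.6], [48.1, 38.9], [49.2, 40.3]]
side 0.5 [[23.5, 44.4], [39.0, 29.7], [50.5, 36.7], [52.1, 37.7]]
obs ((28.2, 36.7), (41.4, 26.5))
bush 0.75 [36.1 51.4 12.5 21.7] ((365.5, 246.0), (18.0, 15.0), 90.0)
```

No tilt (observed points match θ≈0). Carry to the tray, a little higher for clearance from the carton flap.

```bash
python3 -m inch '[0,-0.03,0.05,0,0,0,34, 0,-0.09,0.1,0,0,0,34, 0,-0.18,0.15,0,0,0,34, -0.005,-0.28,0.15,0,0,0,34, -0.01,-0.38,0.15,0,0,0,34, -0.015,-0.48,0.15,0,0,0,34, -0.02,-0.57,0.15,0,0,0,34, -0.02,-0.65,0.15,0,0,0,34, -0.02,-0.71,0.15,0,0,0,34, -0.02,-0.75,0.15,0,0,0,34, -0.02,-0.75,0.15,0,0,0,34, -0.02,-0.75,0.15,0,0,0,34]'; python3 err.py .488 .066 .32 3.1016
python3 - <<'E'
from h import *
ims=[]
o=ctrl.get_obs()['tool_pos']
for n in('side','scene'):
    C=cam(n); im=C[0][...,::-1].copy()
    a=proj(np.array([o[0],o[1],o[2]-.14]),*C[1:])[0].astype(int); ims.append(cv2.resize(im[a[1]-50:a[1]+50,a[0]-50:a[0]+50],None,fx=4,fy=4,interpolation=2))
    r=ctrl.silhouettes(n,'bush')[:1]
    for q in r: print(n,q['conf'],q['rect'],onplane(q['rect'][:2],o[2]-.14,*C[1:]))
    for q in ctrl.silhouettes(n,'tray')[:1]: print(n,q['conf'],q['rect'],onplane(q['rect'][:2],.014,*C[1:]))
cv2.imwrite('pics/m7.png',np.hstack(ims))
E
```

```text
clock: 16.73
tool_pos: [0.4873, 0.0693, 0.3194]
tcp_rot: [0.002, 0.019, 1.0, 0.001]
force: [0.2, 0.0, -1.3]
finger_gap: 0.0398
grasp_force: 40.7
[0.48731724 0.06929045 0.31935414] [0.14013224 0.21621683 0.01376363 1.36421247 0.00236317 0.17884399]
turn [-0.002  0.002 -0.001] shift [ 0.003 -0.013  0.003]
side 0.72 [323.4, 186.9, 13.0, 19.4] [0.49466741 0.07632244 0.17935414]
side 0.77 [318.1, 210.4, 43.5, 39.1] [0.48753387 0.05033302 0.014     ]
scene 0.7 [330.7, 181.2, 14.6, 22.7] [0.49156898 0.07515432 0.17935414]
scene 0.8 [328.1, 216.8, 49.5, 40.2] [0.47064382 0.05833322 0.014     ]
```

View pics/m7.png

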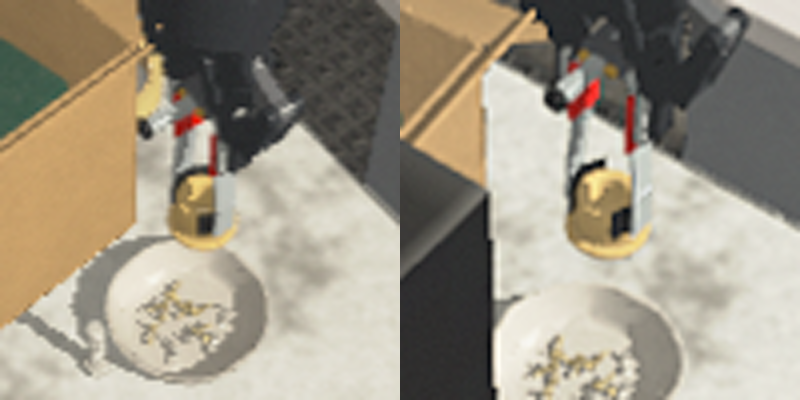

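The bush hangs upright in the jaws above the tray (side: bush (323,187), tray (318,210)). Small trim toward the tray's centre, settle, hand in.

```bash
python3 -m inch '[0,-0.01,0,0,0,0,34, 0,-0.025,0,0,0,0,34, 0,-0.025,0,0,0,0,34, 0,-0.025,0,0,0,0,34, 0,-0.025,0,0,0,0,34, 0,-0.025,0,0,0,0,34]' && python3 -c "
from rig import ctrl
print(ctrl.sign_off())"
```

```text
clock: 17.77
tool_pos: [0.4873, 0.0627, 0.3193]
tcp_rot: [0.002, 0.02, 1.0, 0.001]
force: [-0.1, 0.4, -2.8]
finger_gap: 0.0398
grasp_force: 40.7
the job is handed in; nothing more can be done
None
```

I handed the job in at 17.8 s with the bush held in the squeezed tongs at about 41 N over the tray; the last picture, just before a final 7 mm trim toward the tray's centre, showed it upright and roughly 0.16 m above the bench (estimated), and sign-off returned no verdict.

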